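# Set the guide tube of an angled drilling jig to its ring mark and lock it

## Task

Get the drilling jig ready for the neck blank: take the longer guide tube (the one in the rack that stands higher) and slide it, narrow end first, down the leaning bore of the jig until the dark ring turned on its shank is level with the mouth of the bore, no deeper, so that its nose stays clear of the wood. Then swing the clamping lever down as far as it goes to lock the tube at that depth, and leave the short tube standing in the rack and the calliper and hex key where they lie.

Things in the scene. Friction and masses are not known exactly. Their poses are not given: they have to be found in the camera images.
- guide_tube: The longer steel guide tube, 149 mm, loose, 0.16 kg, upright in one of the rack's holes at the start. Shank 25 mm diameter, 117 mm long, nose bevelled over the last 3 mm; above it a knurled head 34 mm diameter, 32 mm long, to be gripped. A dark ring 3 mm wide is turned on the shank. Origin: centre of the nose end face; +z along the tube to the head.
- guide_tube_ring (a point): Point on the axis of the longer guide tube at the middle of the dark ring, 77 mm above the nose; axes as the tube's.
- guide_tube_head (a point): Centre of the knurled head of the longer guide tube, on its axis, 133 mm above the nose (16 mm below the top end); axes as the tube's.
- short_tube: The shorter guide tube, steel, 107 mm long (shank 25 mm in diameter and 75 mm long, the same head), standing in the other hole of the rack, 85 mm from the longer one; it stays there. Origin: centre of its nose end; +z to its head.
- tube_rack: Beech rack fixed to the bench, 80 (x) x 164 (y) x 45 mm high, origin under its centre. Two flat-bottomed holes, 27.4 mm diameter, 30 mm deep (floor 15 mm above the bench), at x = +8 mm, y = -42.5 and +42.5 mm; three thin drills stand 34 mm out of its top at x = -26 mm, y = -20, 0, 20 mm.
- jig: Angled aluminium drilling jig, fixed: base plate 200 (x) x 112 (y) x 10 mm, two round-topped cheeks 106 mm high at y = -35..-24 and 24..35 mm, the leaning clamp barrel between them. Origin: on the underside, straight below the centre of the barrel; +z up; the mouth of the bore leans to -x; the lever is on the -y side. Its place and yaw vary.
- bore_mouth (a point): Centre of the bore's rim, on top of the jig's barrel, 110 mm above the bench. +z points out of the bore along its axis, 35 degrees from vertical, leaning to the jig's -x; +y is the jig's y. The tube goes in straight along -z. From the rim (54 mm outside) the bore narrows over 6 mm from 34 to 26.2 mm diameter and stays so; no stop inside.
- bore_foot (a point): Centre of the open lower end of the bore, 65 mm below the rim; axes as bore_mouth. From 23 mm below the rim a sprung nylon shoe in the wall brakes the tube: sliding it takes about 4 to 15 N, and it stays where it is let go. With its ring level with the rim the tube's nose stands 12 mm out of the foot; 9 mm further it meets the wood.
- neck_blank: Mahogany neck blank, 150 x 45 x 22 mm, held flat on the jig's base under the barrel, its top 32 mm above the bench. Origin: centre of its underside.
- clamp_lever (a joint): Angle of the clamping lever, rad: 0 = open, the arm 70 degrees above level, pointing to the jig's -x; 1.134 = fully down on its stop, 5 degrees above level, pointing to the jig's -x. Starts at 0 to 0.3 and stays where left. It swings about the jig's y axis through lever_hub; 2 to 3 N at the tip moves it. Fully down it presses the shoe hard on the tube.
- lever_tip (a point): Centre of the rounded tip of the black lever arm, 16 mm thick there, 88 mm from the hinge axis and about 80 mm to the jig's -y side of the bore axis.
- lever_hub (a point): Point on the lever's hinge axis, in the plane in which the tip swings, about 60 mm above the bench and 30 mm to the jig's -x of its origin.
- calliper: Digital calliper, 190 x 62 x 15 mm, lying flat on the bench to the right of the jig; to be left alone.
- hex_key: Black hex key, 95 x 33 x 5 mm, lying flat on the bench to the right of the jig, nearer the robot; to be left alone.
Not all that is in view belongs to the job. Leave any blue or yellow look-alike of the short_tube alone.

How it is judged (in metres and radians):
On the way:
1. the longer tube stands in the bore with its ring level with the mouth, the lever still open (z of guide_tube_ring in the frame of bore_mouth between -0.003 and 0.003 m and x of guide_tube_ring in the frame of bore_mouth between -0.004 and 0.004 m and y of guide_tube_ring in the frame of bore_mouth between -0.004 and 0.004 m and angle between the z axis of guide_tube and the z axis of bore_mouth, either way round below 0.06 rad and value of joint clamp_lever below 0.5 rad), for 0.3 s.
At the end, for the whole second after the job is handed in: The longer tube is in the bore (within 4 mm and 0.06 rad of its axis), ring within 3 mm of the mouth, set with the lever under 0.5 rad; then the lever is beyond 1.05 rad, the tube at rest and let go; the short tube stands in its hole (moved under 20 mm, tilted under 0.2 rad) (z of guide_tube_ring in the frame of bore_mouth between -0.003 and 0.003 m and x of guide_tube_ring in the frame of bore_mouth between -0.004 and 0.004 m and y of guide_tube_ring in the frame of bore_mouth between -0.004 and 0.004 m and angle between the z axis of guide_tube and the z axis of bore_mouth, either way round below 0.06 rad and value of joint clamp_lever above 1.05 rad and linear speed of guide_tube below 0.01 m/s and angle between short_tube's own z axis and vertical below 0.2 rad and distance of short_tube from where it was at the start of the episode below 0.02 m); the robot touches nothing.
It fails at once if the nose of the guide tube is pushed against the wood (contact force between guide_tube and neck_blank above 2 N).
It fails at once if the short tube is lifted out or knocked over (angle between short_tube's own z axis and vertical above 0.4 rad or distance of short_tube from where it was at the start of the episode above 0.03 m).
It fails at once if the calliper or the hex key is pushed away (distance of any of calliper, hex_key from where it was at the start of the episode above 0.02 m).
It also fails if it takes over 56 s, if anything falls off the work surface, if the arm or the gripper's body presses on something with over 40 N, if the wrist force passes 120 N, or if a joint passes its speed limit or range.

## Robot

A 6-joint arm with a two-finger parallel gripper is mounted at the origin on a cart in front of the work surface, level with it; the furniture and walls round the work are solid. World frame = base frame: x ahead of the robot, y to its left, z up, the work surface at z = 0. Lengths are in m, angles in degrees, forces in N, time in s.
With the tool pointing down it reaches from about 0.4 to 0.825 m from the base axis. Payload 7 kg.
Tool frame: the origin (TCP) lies midway between the tips of the shut fingers; the grasp point (between the pads) lies 19 mm behind it; z points along the fingers, y is the line along which they close (so a half turn about z gives the same grasp; the last joint's range is limited). The gripper opens to 88 mm and grips with 3 to 60 N. Pads are 19 mm wide; open, the fingers measure 130 mm over their backs; the gripper's body (78 mm by 193 mm) begins 47 mm behind the grasp point.
Start: joints at [84.632, 20.546, 0.682, 0, -70.136, -16.507], TCP at [0.252, 0.626, 0.227] pointing down, gripper open.
Joint ranges: [-176.03, 176.03], [-82.01, 121.73], [-58.28, 71.71], [-173.87, 95.51], [-174.79, -0.11], [-173.66, 173.66]. Speed limits (degrees/s): [136.94, 136.94, 172.46, 180, 180, 180].

## Interface

Orientations are given as [roll, pitch, yaw] about the fixed x, y, z axes, in that order (R = Rz(yaw) Ry(pitch) Rx(roll)).
In Python, from plant import ctrl gives the robot as it stands. The module is installed in compiled form; this text tells all that it offers.
- The arm moves only by the tool send_rows, never from a script. Its argument "plan" is a list that holds one entry, the list of rows, each a list of 6 numbers: the shift along the tool's x, y, z in cm, then the turn, a rotation vector about the tool's x, y, z in degrees. A call has 1 to 8 rows; each row is the pose to reach, as a shift and turn from the pose commanded when the call began, along the tool's axes at that moment; what a row does not reach only later rows make up. A row lasts 1/12 s, in which the tool goes at most 41.7 mm and 7.16 degrees, less where a joint would pass 70% of its speed; a pose out of reach is approached as far as the arm can. A call with a gripper value outside its range is refused whole. "fingers" is the opening, from 0 (shut) to 1 (fully open), set as the call begins (left out, the last holds). The fingers move at their own pace and stop on an object; the grip force is fixed at half the most. Time passes only in rows, so rows that repeat a pose let the fingers close. It gives the time, the measured TCP pose, the force, the opening and the grip force at its end, in the units of the state.
- ctrl.get_obs(): the state, without advancing time (a new reading comes with each control period).
- ctrl.snapshot(name): name is "scene" or "top"; returns a dict with "img" (480x640x3 uint8, red, green, blue), "K" (3x3 intrinsics, pixels), "pose" (4x4, takes a point from camera to world coordinates). Camera axes: x right, y down, z forward; pixel columns grow to the right and rows downward; lengths in m; the calibration is good to about 2 mm. A picture is of the moment at which its call begins. There is no depth.
- ctrl.close_job(): hands the job in; it is judged then, once.
The state is a dict: "clock": time; "joint_pos": joint angles; "qvel": joint speeds; "tau": joint torques, N m; "tool_pos": TCP position; "orientation": TCP orientation; "force": force on the tool from outside, world axes, zero at the start; "moment": the same for the moment, N m; "opening": finger opening in m; "gripper_force": force on a finger pad.
Only numpy, scipy, OpenCV 4.12 (cv2) and the standard library are available. Lean on these libraries where they do the work, as an engineer would, in place of code of your own. Each camera call takes 0.05 s, during which the arm holds its last target. There are 200 camera calls.

## Working session

There is one attempt and no reset: what is moved stays moved. The work goes in short steps, Python scripts to look and compute and a tool call to move; the robot and the scene stay as the last step left them, time stands still between calls to the robot, and variables do not carry over. Pictures are saved under pics/ and viewed, at most 10 in all, crops included, and the job is handed in when it is done.

Besides the shell and the picture viewer there is one more tool, called after "Emit:" as name(argument=value, ...), one argument or row to a line, values as JSON. send_rows: Moves the arm, as the interface text tells. Its arguments: {"type":"object","properties":{"plan":{"type":"array","items":{"type":"array","items":{"type":"array","items":{"type":"number"}}}},"fingers":{"type":"number"}},"required":["plan"]}

```bash
mkdir -p pics; python3 - <<'E'
from plant import ctrl
import cv2,numpy as np
np.set_printoptions(precision=4,suppress=True)
print(ctrl.get_obs())
for n in("scene","top"):
    s=ctrl.snapshot(n);cv2.imwrite(f"pics/{n}0.png",s["img"][:,:,::-1]);print(n,s["K"],s["pose"])
E
```

```text
{'clock': 0.0, 'joint_pos': array([ 84.6332,  20.591 ,   0.6343,  -0.0197, -70.1386, -16.5076]), 'qvel': array([-0.0313, -0.0449,  0.0442, -0.0004,  0.0505, -0.104 ]), 'tau': array([ -0.0023, -58.2722,  29.3058,   6.9976,   0.0071,  -0.0002]), 'tool_pos': array([0.2513, 0.6259, 0.2256]), 'orientation': array([179.9033,  -0.0093, -21.881 ]), 'force': array([-0.2887,  0.9167, -0.2545]), 'moment': array([-0.0069,  0.0081, -0.0121]), 'gripper_force': 0.0, 'opening': 0.08797751256553062}
scene [[611.2888   0.     313.7991]
 [  0.     611.2888 229.7652]
 [  0.       0.       1.    ]] [[ 0.4993 -0.5115  0.6994 -0.4763]
 [-0.8664 -0.2915  0.4054 -0.5478]
 [-0.0034 -0.8083 -0.5887  0.9205]
 [ 0.      0.      0.      1.    ]]
top [[553.8935   0.     312.3421]
 [  0.     553.8935 240.4248]
 [  0.       0.       1.    ]] [[ 0.0164 -0.9916  0.1281  0.3152]
 [-0.9997 -0.0184 -0.0147  0.0114]
 [ 0.0169 -0.1278 -0.9917  1.431 ]
 [ 0.      0.      0.      1.    ]]
```

View pics/scene0.png

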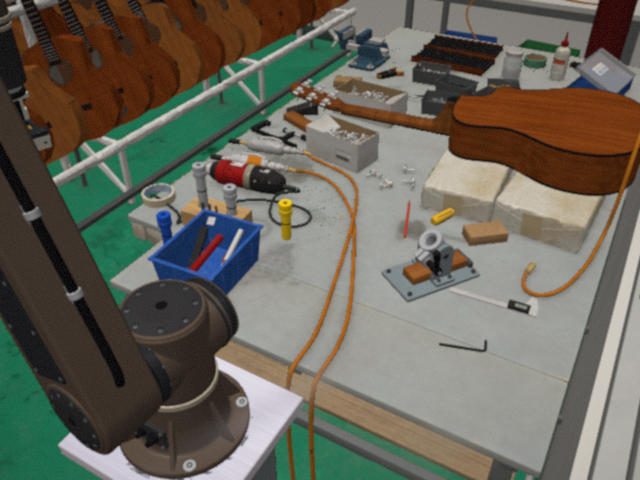

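View pics/top0.png

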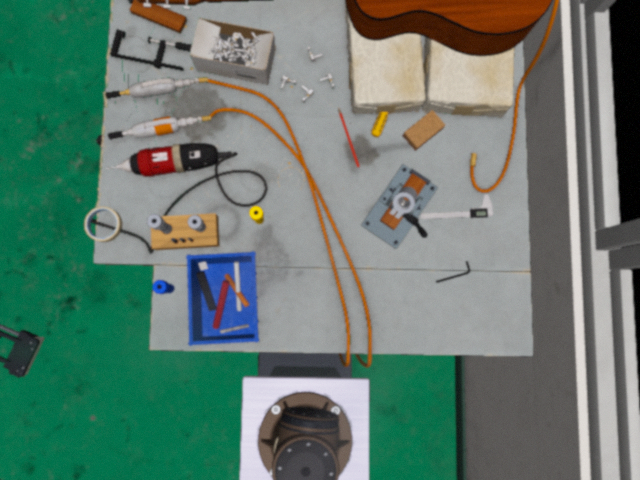

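The scene view shows the rack with two grey tubes at (200,185) and (230,198), and the jig at (432,265). In the top view the tubes are at (155,222) and (195,223), and the jig is at (402,205) with its black lever at (420,232).

Candidates for the long tube (scene pixels):
- grey tube at (200,185), which stands higher
- grey tube at (230,198), which looks lower
- blue look-alike at (165,225)
- yellow look-alike at (286,220)

I choose the grey one at (200,185) and will check it in a close crop.

```bash
python3 - <<'E'
import cv2,numpy as np
s=cv2.imread("pics/scene0.png");t=cv2.imread("pics/top0.png")
r=lambda i,x,y,w,h:cv2.resize(i[y:y+h,x:x+w],(400,300),interpolation=cv2.INTER_CUBIC)
cv2.imwrite("pics/crop1.png",np.vstack([np.hstack([r(s,170,150,100,75),r(s,380,220,100,75)]),np.hstack([r(t,130,190,100,75),r(t,355,160,100,75)])]))
E
```

```text
(no output)
```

View pics/crop1.png

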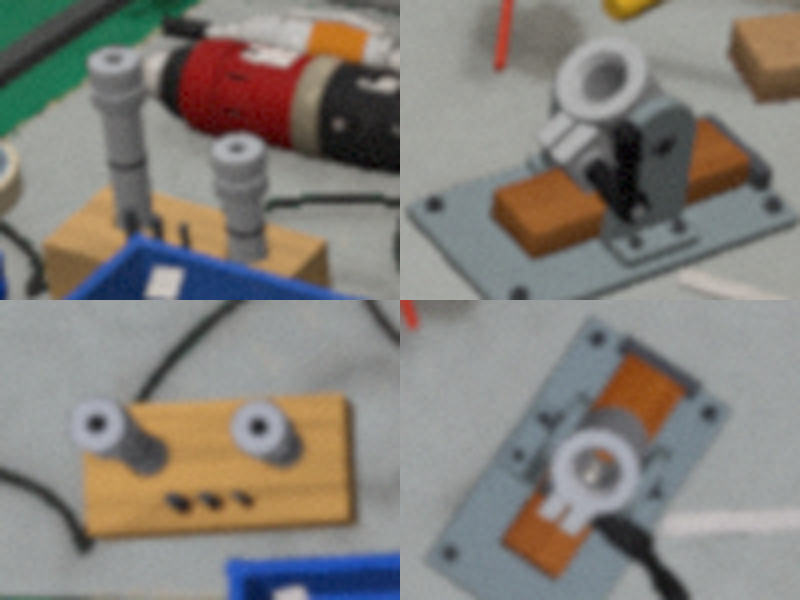

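The close crop confirms the left tube is the long one: it stands higher and has the dark ring, with its top centre at scene (198.8,164.2) and top (154.2,221). The bore rim is at scene (430.5,239.5) and top (404.2,203.5), and the lever points up towards the camera.

```bash
cat > h.py <<'E'
import cv2,numpy as np,json,os
from scipy.ndimage import map_coordinates
np.set_printoptions(precision=4,suppress=True)
def ray(s,p):
    d=s["pose"][:3,:3]@np.linalg.inv(s["K"])@[p[0],p[1],1]; return s["pose"][:3,3],d/np.linalg.norm(d)
def onz(s,p,z):
    o,d=ray(s,p); return o+d*(z-o[2])/d[2]
def tri(s1,p1,s2,p2):
    A=np.zeros((3,3));b=np.zeros(3)
    for s,p in((s1,p1),(s2,p2)):
        o,d=ray(s,p);M=np.eye(3)-np.outer(d,d);A+=M;b+=M@o
    X=np.linalg.solve(A,b);o,d=ray(s1,p1);e=np.linalg.norm((np.eye(3)-np.outer(d,d))@(X-o));return X,2*e
def proj(s,X):
    R=s["pose"];c=R[:3,:3].T@(np.asarray(X)-R[:3,3]);q=s["K"]@c;return q[:2]/q[2]
def edge(img,a,b,n=30,w=4):
    """strongest-gradient points along segment a-b; fitted line (vx,vy,x0,y0)"""
    g=cv2.GaussianBlur(img.astype(np.float32),(0,0),.8).mean(2) if img.ndim==3 else img.astype(np.float32)
    a,b=np.array(a,float),np.array(b,float);u=(b-a)/np.linalg.norm(b-a);nn=np.array([-u[1],u[0]]);o=np.arange(-w,w+.01,.25);P=[]
    for t in np.linspace(.05,.95,n):
        q=a+t*(b-a)+o[:,None]*nn;v=map_coordinates(g,[q[:,1],q[:,0]],order=1);k=np.argmax(abs(np.gradient(v)));P.append(q[k])
    return cv2.fitLine(np.array(P,np.float32),cv2.DIST_HUBER,0,.01,.01).ravel()
E
python3 - <<'E'
from plant import ctrl
from h import *
S=ctrl.snapshot("scene");T=ctrl.snapshot("top")
for n,p,q,z in(("long",(198.8,164.2),(154.2,221),.164),("short",(229.5,187.5),(194.5,221.8),.122),("rim",(430.5,239.5),(404.2,203.5),.110)):
    print(n,tri(S,p,T,q),onz(S,p,z),onz(T,q,z))
C=lambda x,y:((x-400)/4+355,(y-300)/4+160)
for n,a,b,z in(("L",(585,330),(430,555),.01),("top",(600,325),(720,400),.01),("R",(725,415),(665,505),.01),("woodR",(680,380),(645,435),.032),("woodL",(625,360),(590,410),.032)):
    l=edge(T["img"],C(*a),C(*b));p0=onz(T,l[2:],z);p1=onz(T,l[2:]+20*l[:2],z);d=p1-p0
    print(n,l,np.degrees(np.arctan2(d[1],d[0])),p0)
# rack edges
D=lambda x,y:(x/4+130,(y-300)/4+190)
for n,a,b,z in(("rk front",(95,536),(345,522),.045),("rk right",(350,400),(354,518),.045)):
    l=edge(T["img"],D(*a),D(*b));p0=onz(T,l[2:],z);d=onz(T,l[2:]+20*l[:2],z)-p0
    print(n,np.degrees(np.arctan2(d[1],d[0])),p0)
# bright rim ellipse
for n,s,c,r in(("S",S,(430.5,239.5),20),("T",T,(404.2,203.5),16)):
    g=cv2.cvtColor(s["img"],cv2.COLOR_RGB2GRAY);x,y=int(c[0]-r),int(c[1]-r)
    g=cv2.resize(g[y:y+2*r,x:x+2*r],None,fx=4,fy=4,interpolation=cv2.INTER_CUBIC)
    th,m=cv2.threshold(g,0,255,cv2.THRESH_OTSU)
    cs,_=cv2.findContours(m,cv2.RETR_CCOMP,cv2.CHAIN_APPROX_NONE)
    for k in cs:
        if len(k)>40:
            e=cv2.fitEllipse(k);print(n,th,len(k),(e[0][0]+.5)/4-.5+x,(e[0][1]+.5)/4-.5+y,np.array(e[1])/4,e[2])
E
```

```text
long (array([0.5177, 0.3566, 0.1653]), np.float64(0.0025177075987272168)) [0.52  0.357 0.164] [0.5172 0.358  0.164 ]
short (array([0.5249, 0.2733, 0.1196]), np.float64(0.00243642634097697)) [0.5225 0.2697 0.122 ] [0.5238 0.2738 0.122 ]
rim (array([ 0.5807, -0.2308,  0.1107]), np.float64(0.0016066175339713793)) [ 0.5822 -0.2311  0.11  ] [ 0.5805 -0.2302  0.11  ]
L [  0.5723  -0.82   378.8228 196.3539] -34.06517748653663 [ 0.6183 -0.1819  0.01  ]
top [  0.8357   0.5492 419.3451 173.3584] -123.19475288114936 [ 0.6822 -0.2889  0.01  ]
R [  0.5601  -0.8284 429.1205 200.7513] -33.7594280886558 [ 0.6092 -0.314   0.01  ]
woodR [  0.6316  -0.7753 422.1916 188.2316] -38.545103471806875 [ 0.6372 -0.2913  0.032 ]
woodL [  0.5567  -0.8307 405.2002 181.8117] -33.17062686332271 [ 0.6533 -0.2473  0.032 ]
rk front -85.62946270644277 [0.4688 0.2977 0.045 ]
rk right -176.97254874603158 [0.5184 0.2278 0.045 ]
S 123.0 78 436.6622734069824 219.8670607805252 [3.1243 9.9497] 86.40326690673828
S 123.0 826 427.23839950561523 236.1354217529297 [37.252  47.9537] 59.11006164550781
S 123.0 51 418.26365852355957 246.05000114440918 [3.0479 5.5879] 176.71377563476562
S 123.0 127 431.11420822143555 239.08928298950195 [ 9.2473 12.732 ] 38.60544967651367
T 122.0 56 388.6217851638794 193.35790824890137 [2.5993 6.6808] 2.7281441688537598
T 122.0 484 403.9715003967285 205.29515075683594 [27.0269 32.2413] 139.11358642578125
T 122.0 150 404.4391670227051 201.77858543395996 [ 9.1953 12.0285] 130.40249633789062
```

```bash
cat >> h.py <<'E'
from scipy.spatial.transform import Rotation as Ro
def R_(rpy): return Ro.from_euler('xyz',rpy,degrees=True)
def rel(p0,R0,p1,R1):
    return np.round(np.r_[R0.inv().apply(np.subtract(p1,p0))*100,(R0.inv()*R1).as_rotvec(degrees=True)],2)
E
python3 - <<'E'
from h import *
print(rel([.252,.626,.227],R_([180,0,-21.88]),[.518,.357,.21],R_([180,0,-33.7])))
E
```

```text
[34.71 15.05  1.7  -0.   -0.   11.82]
```

Emit:
send_rows(
  plan=[
    [[2,0.9,0.1,0,0,1],[5,2.2,0.3,0,0,3],[8.5,3.7,0.4,0,0,5],[12,5.2,0.6,0,0,7],[15.5,6.7,0.8,0,0,9],[19,8.2,0.9,0,0,11],[21.5,9.3,1.1,0,0,11.8],[23.14,10.03,1.13,0,0,11.82]],
  ],
  fingers=0.75,
)

```text
clock: 0.87
tool_pos: [0.4304, 0.4446, 0.2149]
orientation: [180.0, -0.0, -33.9]
force: [-1.1, 0.4, 0.3]
opening: 0.0658
gripper_force: 0.0
```

Emit:
send_rows(
  plan=[
    [[2.5,0.5,0.1,0,0,0],[5.5,1.1,0.25,0,0,0],[8.5,1.7,0.4,0,0,0],[11,2.3,0.5,0,0,0],[12.36,2.54,0.57,0,0,0],[12.36,2.54,0.57,0,0,0],[12.36,2.54,0.57,0,0,0]],
  ],
)

```text
clock: 1.45
tool_pos: [0.5179, 0.3569, 0.2093]
orientation: [180.0, 0.0, -33.8]
force: [-0.7, 1.2, 0.9]
opening: 0.0655
gripper_force: 0.0
```

```bash
python3 - <<'E'
from plant import ctrl
from h import *
o=ctrl.get_obs();print(o)
S=ctrl.snapshot("scene");T=ctrl.snapshot("top")
r=lambda i,x,y,w,h:cv2.resize(i[y:y+h,x:x+w],(400,300),interpolation=cv2.INTER_CUBIC)
a=S["img"];b=T["img"]
cv2.imwrite("pics/c2.png",np.hstack([r(a,140,110,120,90),r(b,115,180,100,75)])[:,:,::-1])
E
```

```text
{'clock': 1.45, 'joint_pos': array([ 52.3182,  16.9097,  -6.8842,  -0.0082, -66.2301,   3.896 ]), 'qvel': array([ 1.5588, -0.243 , -0.0057, -0.1103,  0.0216, -0.2962]), 'tau': array([ -1.1376, -52.3916,  28.5335,   6.8703,   0.021 ,   0.1289]), 'tool_pos': array([0.5179, 0.3569, 0.2093]), 'orientation': array([179.9764,   0.0091, -33.7891]), 'force': array([-0.6802,  1.1642,  0.8753]), 'moment': array([ 0.0576, -0.0048,  0.0377]), 'gripper_force': 0.0, 'opening': 0.06551693701249353}
```

View pics/c2.png

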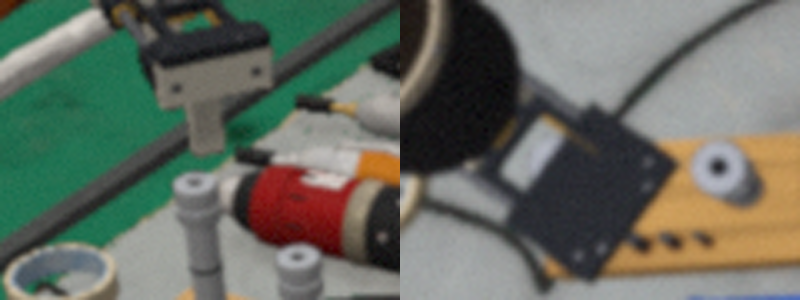

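The open gripper hangs right above the long tube: finger tip at crop (205,150), tube top at (197,180). Descending to grip the head.

Emit:
send_rows(
  plan=[
    [[0,0,2,0,0,0],[0,0,4.5,0,0,0],[0,0,6.5,0,0,0],[0,0,7.5,0,0,0],[0,0,7.8,0,0,0],[0,0,7.8,0,0,0],[0,0,7.8,0,0,0]],
  ],
)

```text
clock: 2.13
tool_pos: [0.5179, 0.3583, 0.1327]
orientation: [-179.9, -0.0, -33.6]
force: [0.3, 0.5, 0.4]
opening: 0.0661
gripper_force: 0.0
```

Emit:
send_rows(
  plan=[
    [[0,0,0,0,0,0],[0,0,0,0,0,0],[0,0,0,0,0,0],[0,0,0,0,0,0],[0,0,0,0,0,0],[0,0,0,0,0,0],[0,0,0,0,0,0],[0,0,0,0,0,0]],
  ],
  fingers=0,
)

```text
clock: 2.8
tool_pos: [0.5178, 0.3575, 0.1318]
orientation: [-180.0, -0.0, -33.7]
force: [-0.1, 0.1, 2.1]
opening: 0.0336
gripper_force: 30.0
```

Emit:
send_rows(
  plan=[
    [[0,0,-1,0,0,0],[0,0,-3,0,0,0],[0,0,-5,0,0,0],[0,0,-7.5,0,0,0],[0,0,-10,0,0,0],[0,0,-12,0,0,0],[0,0,-13.5,0,0,0],[0,0,-13.8,0,0,0]],
  ],
)

```text
clock: 3.47
tool_pos: [0.5185, 0.3579, 0.2734]
orientation: [-179.7, -0.1, -33.7]
force: [0.5, 0.1, -0.9]
opening: 0.0337
gripper_force: 30.0
```

Emit:
send_rows(
  plan=[
    [[0.8,1.2,0,0,0,0],[2.3,3.5,0,0,0,0],[4.3,6.4,0,0,0,0],[6.3,9.4,0,0,0,0],[8.3,12.4,0,0,0,0],[10.3,15.4,0,0,0,0],[12.3,18.4,0,0,0,0],[14.3,21.4,0,0,0,0]],
  ],
)

```text
clock: 4.13
tool_pos: [0.5165, 0.0976, 0.2684]
orientation: [179.9, 0.1, -33.7]
force: [1.5, -0.4, -0.6]
opening: 0.0337
gripper_force: 30.0
```

Emit:
send_rows(
  plan=[
    [[2.3,3.4,0,0,0,0],[4.6,6.9,0,0,0,0],[6.9,10.3,0,0,0,0],[9.2,13.8,0,0,0,0],[11.5,17.2,0,0,0,0],[13.5,20.3,0,0,0,0],[15,22.4,0,0,0,0],[15.9,23.9,0,0,0,0]],
  ],
)

```text
clock: 4.8
tool_pos: [0.516, -0.1899, 0.2682]
orientation: [179.9, 0.1, -33.8]
force: [1.2, 0.6, -1.3]
opening: 0.0331
gripper_force: 30.0
```

```bash
python3 - <<'E'
from plant import ctrl
from h import *
o=ctrl.get_obs();print({k:o[k] for k in("clock","joint_pos","tool_pos","orientation","opening","force")})
a=R_([180,0,-33.7]).apply([-np.sin(np.radians(35)),0,-np.cos(np.radians(35))]);print(a)
M=np.array([.5805,-.2305,.11])
print(rel(o["tool_pos"],R_(o["orientation"]),M+.145*a,R_([180,0,-33.7])*Ro.from_rotvec([0,35,0],degrees=True)))
E
```

```text
{'clock': 4.8, 'joint_pos': array([  0.2069,   7.3859, -11.385 ,  -0.011 , -71.3753,  55.9676]), 'tool_pos': array([ 0.516 , -0.1899,  0.2682]), 'orientation': array([179.9268,   0.127 , -33.8292]), 'opening': 0.03314453901615802, 'force': array([ 1.1599,  0.56  , -1.2669])}
[-0.4772  0.3182  0.8192]
[-0.69 -0.2   3.94  0.11 35.13 -0.1 ]
```

Emit:
send_rows(
  plan=[
    [[0,0,0,0,4,0],[0,0,0,0,10,0],[-0.1,0,0.5,0,16,0],[-0.2,0,1,0,22,0],[-0.3,-0.1,1.7,0,28,0],[-0.5,-0.1,2.4,0,33,0],[-0.6,-0.2,3.2,0,35,0],[-0.7,-0.2,3.9,0,35,0]],
  ],
)

```text
clock: 5.47
tool_pos: [0.5183, -0.1808, 0.2407]
orientation: [-179.8, -34.6, -33.8]
force: [8.8, 1.7, 8.1]
opening: 0.0334
gripper_force: 30.0
```

Emit:
send_rows(
  plan=[
    [[0,0,0,0,0,0],[0,0,0,0,0,0],[0,0,0,0,0,0]],
  ],
)

```text
clock: 5.72
tool_pos: [0.5156, -0.1832, 0.2373]
orientation: [179.8, -34.2, -33.7]
force: [-0.1, -0.9, -1.0]
opening: 0.0335
gripper_force: 30.0
```

```bash
python3 - <<'E'
from plant import ctrl
from h import *
o=ctrl.get_obs();print({k:o[k] for k in("clock","joint_pos","tool_pos","orientation")})
S=ctrl.snapshot("scene");T=ctrl.snapshot("top")
np.savez("f3.npz",S=S["img"],T=T["img"])
p=o["tool_pos"];R=R_(o["orientation"])
for n,s in(("S",S),("T",T)): print(n,[proj(s,p+R.apply([0,0,d])) for d in(0,.0398,.1168)])
r=lambda i,x,y,w,h:cv2.resize(i[y:y+h,x:x+w],(400,400),interpolation=cv2.INTER_CUBIC)
cv2.imwrite("pics/c3.png",np.hstack([r(S["img"],380,190,100,100),r(T["img"],355,160,100,100)])[:,:,::-1])
E
```

```text
{'clock': 5.7167, 'joint_pos': array([  5.9572,  -9.2351, -58.2772,  58.9014, -24.9684,  -0.8766]), 'tool_pos': array([ 0.5156, -0.1832,  0.2373]), 'orientation': array([179.7744, -34.1534, -33.718 ])}
S [array([403.1038, 199.6096]), array([410.9091, 210.2677]), array([425.0976, 229.6422])]
T [array([393.4936, 220.957 ]), array([396.6534, 215.3327]), array([402.2863, 205.3063])]
```

View pics/c3.png

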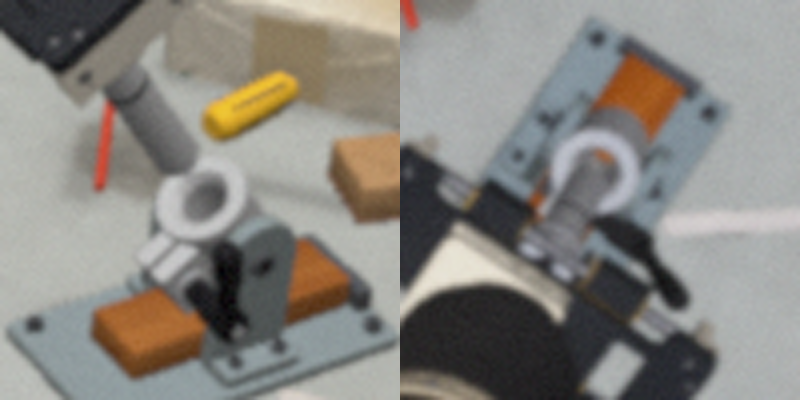

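The scene view shows the tube above the mouth: nose about (425,231), ring about (411,213), rim centre about (430.7,240). In the top view the rim centre is about (404,203). Joint 3 is at its limit here, which going further in will relieve. Now I'll measure ring and nose along the tube axis.

```bash
python3 - <<'E'
from plant import ctrl
from h import *
f=np.load("f3.npz");o=ctrl.get_obs();p=o["tool_pos"];R=R_(o["orientation"])
for n in("scene","top"):
    s=ctrl.snapshot(n);g=f["S" if n=="scene" else "T"].astype(float).mean(2)
    d=np.arange(.0,.15,.0025)
    C=np.array([proj(s,p+R.apply([0,0,x])) for x in d])
    u=C[-1]-C[0];u/=np.linalg.norm(u);nn=np.array([-u[1],u[0]])
    v=np.mean([map_coordinates(g,[(C+k*nn)[:,1],(C+k*nn)[:,0]],order=1) for k in(-2,-1,0,1,2)],0)
    print(n,"mm/px",120/np.linalg.norm(proj(s,p+R.apply([0,0,.12]))-C[0]))
    print([f"{a*1000:.0f}:{b:.0f}" for a,b in zip(d,v)])
    o2=np.arange(-14,14.1,1)
    for dd in(.055,.075,.095):
        c=proj(s,p+R.apply([0,0,dd]));print(dd,nn,[int(x) for x in map_coordinates(g,[(c+o2[:,None]*nn)[:,1],(c+o2[:,None]*nn)[:,0]],order=1)])
E
```

```text
scene mm/px 3.1453647565926617
['0:33', '2:52', '5:87', '8:113', '10:125', '12:129', '15:127', '18:127', '20:126', '22:126', '25:127', '28:126', '30:121', '32:113', '35:105', '38:103', '40:104', '42:103', '45:102', '48:101', '50:90', '52:75', '55:76', '58:90', '60:100', '62:104', '65:104', '68:104', '70:105', '72:105', '75:105', '78:105', '80:104', '82:105', '85:106', '88:104', '90:105', '92:105', '95:105', '98:105', '100:105', '103:105', '105:106', '108:106', '110:105', '112:105', '115:106', '118:106', '120:105', '122:107', '125:118', '128:138', '130:157', '132:163', '135:158', '138:151', '140:142', '143:128', '145:112', '148:100']
0.055 [-0.8066  0.5911] [137, 134, 134, 140, 148, 158, 166, 166, 153, 131, 115, 102, 89, 79, 70, 71, 68, 70, 72, 81, 108, 126, 119, 118, 123, 132, 136, 135, 135]
0.075 [-0.8066  0.5911] [158, 163, 169, 172, 176, 178, 179, 177, 163, 142, 126, 121, 118, 109, 104, 98, 92, 85, 83, 83, 102, 124, 131, 131, 130, 127, 123, 117, 111]
0.095 [-0.8066  0.5911] [162, 162, 162, 162, 172, 175, 175, 169, 158, 137, 125, 121, 115, 110, 104, 99, 93, 85, 81, 84, 99, 118, 125
[... 432 characters left out ...]
, '95:112', '98:112', '100:112', '103:112', '105:111', '108:111', '110:111', '112:111', '115:111', '118:110', '120:110', '122:111', '125:111', '128:111', '130:111', '132:111', '135:111', '138:111', '140:112', '143:114', '145:115', '148:116']
0.055 [0.8721 0.4893] [133, 131, 120, 97, 84, 86, 107, 130, 130, 104, 88, 94, 103, 109, 113, 115, 113, 104, 91, 73, 65, 69, 67, 64, 56, 44, 39, 40, 39]
0.075 [0.8721 0.4893] [84, 84, 90, 87, 79, 83, 106, 127, 131, 106, 92, 93, 96, 99, 105, 106, 111, 110, 111, 106, 93, 71, 50, 43, 41, 41, 40, 41, 40]
0.095 [0.8721 0.4893] [81, 79, 88, 98, 120, 150, 172, 175, 154, 117, 93, 95, 102, 108, 114, 117, 117, 119, 130, 156, 175, 172, 153, 126, 102, 92, 89, 90, 94]
```

```bash
cat >> h.py <<'E'
Y=-33.7
RT=R_([180,0,Y])*Ro.from_rotvec([0,35,0],degrees=True)
c,s_=np.cos(np.radians(Y)),np.sin(np.radians(Y))
M=np.array([.611*c-.1305*s_,.611*s_+.1305*c,.110])
A=-RT.apply([0,0,1])
def toward(o,h,dx=0,dy=0):
    "row to place TCP h above mouth on bore axis; and current state in mouth frame"
    p=np.array(o["tool_pos"]);R=R_(o["orientation"])
    loc=RT.inv().apply(p-M)*1000   # tool axes: x,y lateral, -z = height
    print("lateral x,y mm",loc[:2],"height",-loc[2],"tilt err",(R.inv()*RT).as_rotvec(degrees=True),"F tool",RT.inv().apply(o["force"]))
    print("row",rel(p,R,M+h*A,RT))
E
python3 - <<'E'
from plant import ctrl
from h import *
print(M); toward(ctrl.get_obs(),.127)
E
```

```text
[ 0.5807 -0.2304  0.11  ]
lateral x,y mm [ 7.3606 -4.2634] height 150.54508506655853 tilt err [0.1641 0.8033 0.0425] F tool [-0.2758  0.2089  0.7301]
row [-0.7   0.42  2.37  0.16  0.8   0.04]
```

Emit:
send_rows(
  plan=[
    [[-0.1,0,0.4,0,0.1,0],[-0.2,0.1,0.9,0,0.2,0],[-0.3,0.2,1.4,0,0.3,0],[-0.3,0.2,1.8,0,0.4,0],[-0.3,0.2,2,0,0.4,0],[-0.3,0.2,2,0,0.4,0],[-0.3,0.2,2,0,0.4,0]],
  ],
)

```text
clock: 6.5
tool_pos: [0.5276, -0.1899, 0.2283]
orientation: [179.7, -33.9, -33.7]
force: [0.2, 0.9, -1.0]
opening: 0.0336
gripper_force: 30.0
```

```bash
python3 - <<'E'
from plant import ctrl
from h import *
o=ctrl.get_obs();toward(o,.115);print(o["joint_pos"])
E
```

```text
lateral x,y mm [13.2061 -4.224 ] height 135.11800693109555 tilt err [ 0.2685  1.0591 -0.0131] F tool [-0.8532 -0.8356  0.6086]
row [-1.28  0.41  2.04  0.27  1.06 -0.01]
[  2.729   -7.1126 -58.2249  62.667  -22.1767  -2.3757]
```

Joint 3 is pinned, because the coaxial grip leans the wrist too close to the base. I'll put the tube back in its hole and re-grip it with the tool tilted 20° to the tube axis, so the tool only needs a 15° tilt at the jig.

Emit:
send_rows(
  plan=[
    [[0.5,0,-1,0,-1,0],[1.2,0,-2,0,-5,0],[1.8,0,-3,0,-10,0],[2.5,0,-4,0,-16,0],[3.2,0,-4.6,0,-22,0],[3.2,0,-4.6,0,-28,0],[3.2,0,-4.6,0,-33,0],[3.2,0,-4.6,0,-35,0]],
  ],
)

```text
clock: 7.17
tool_pos: [0.5313, -0.1896, 0.2848]
orientation: [179.9, 1.4, -33.8]
force: [0.6, -0.1, -0.8]
opening: 0.0335
gripper_force: 30.0
```

Emit:
send_rows(
  plan=[
    [[0,0,0,0,0,0],[0,0,0,0,0,0]],
  ],
)

```text
clock: 7.33
tool_pos: [0.5289, -0.1902, 0.2836]
orientation: [179.8, 1.1, -33.9]
force: [-0.6, 0.4, -1.1]
opening: 0.0333
gripper_force: 30.0
```

```bash
python3 - <<'E'
from plant import ctrl
from h import *
o=ctrl.get_obs();print(o["tool_pos"],o["orientation"],o["joint_pos"])
print(rel(o["tool_pos"],R_(o["orientation"]),[.5178,.3575,.268],R_([180,0,-33.7])))
E
```

```text
[ 0.5289 -0.1902  0.2836] [179.7751   1.06   -33.8982] [ -0.1156   8.7463  -7.5987  -0.4173 -74.6614  56.3334]
[-31.44 -44.85   1.97   0.22   1.06  -0.2 ]
```

Emit:
send_rows(
  plan=[
    [[-0.8,-1.2,0,0,0.5,0],[-2.4,-3.4,0.2,0.1,1,0],[-4.6,-6.5,0.3,0.2,1.06,-0.2],[-6.8,-9.7,0.4,0.2,1.06,-0.2],[-9,-12.9,0.6,0.2,1.06,-0.2],[-11.2,-16,0.7,0.2,1.06,-0.2],[-13.4,-19.2,0.9,0.2,1.06,-0.2],[-15.6,-22.3,1,0.2,1.06,-0.2]],
  ],
)

```text
clock: 8.0
tool_pos: [0.5213, 0.0841, 0.2773]
orientation: [-179.9, -0.1, -33.6]
force: [0.6, 0.1, -0.8]
opening: 0.0336
gripper_force: 30.0
```

Emit:
send_rows(
  plan=[
    [[-2.3,-3.3,0.2,0,0,0],[-4.6,-6.6,0.3,0,0,0],[-6.9,-9.9,0.4,0,0,0],[-9.2,-13.1,0.6,0,0,0],[-11.4,-16.3,0.7,0,0,0],[-13.4,-19.1,0.8,0,0,0],[-15,-21.4,0.9,0,0,0],[-15.8,-22.5,1,0,0,0]],
  ],
)

```text
clock: 8.67
tool_pos: [0.5145, 0.3601, 0.2668]
orientation: [-179.9, -0.1, -33.5]
force: [0.1, -0.6, -0.6]
opening: 0.0338
gripper_force: 30.0
```

Emit:
send_rows(
  plan=[
    [[0,0,0,0,0,0],[0,0,0,0,0,0],[0,0,0,0,0,0]],
  ],
)

```text
clock: 8.92
tool_pos: [0.5154, 0.3562, 0.2671]
orientation: [-180.0, -0.1, -33.6]
force: [-0.4, 0.5, -0.6]
opening: 0.0334
gripper_force: 30.0
```

```bash
python3 - <<'E'
from plant import ctrl
from h import *
for i in range(4):
    o=ctrl.get_obs();print(o["tool_pos"],o["orientation"],rel(o["tool_pos"],R_(o["orientation"]),[.5178,.3575,.16],R_([180,0,-33.7])))
    ctrl.snapshot("top")
E
```

```text
[0.5154 0.3562 0.2671] [-179.958    -0.0555  -33.6093] [ 0.11 -0.23 10.71 -0.04 -0.06  0.09]
[0.5157 0.356  0.2673] [-179.9422   -0.0529  -33.6457] [ 0.08 -0.23 10.73 -0.06 -0.05  0.05]
[0.5159 0.356  0.2673] [-179.9364   -0.0494  -33.6709] [ 0.06 -0.22 10.73 -0.06 -0.05  0.03]
[0.5161 0.356  0.2673] [-179.9307   -0.0446  -33.6841] [ 0.05 -0.2  10.73 -0.07 -0.04  0.02]
```

Emit:
send_rows(
  plan=[
    [[0,-0.1,1,0,0,0],[0,-0.2,3,0,0,0],[0,-0.2,5.5,0,0,0],[0,-0.2,7.5,0,0,0],[0,-0.2,9,0,0,0],[0,-0.2,10,0,0,0],[0,-0.2,10,0,0,0],[0,-0.2,10,0,0,0]],
  ],
)

```text
clock: 9.78
tool_pos: [0.5173, 0.3585, 0.1664]
orientation: [180.0, -0.0, -33.6]
force: [0.7, 0.6, -0.1]
opening: 0.0337
gripper_force: 30.0
```

Emit:
send_rows(
  plan=[
    [[0,0,0.3,0,0,0],[0,0,0.6,0,0,0],[0,0,0.9,0,0,0],[0,0,1.2,0,0,0],[0,0,1.2,0,0,0]],
  ],
)

```text
clock: 10.2
tool_pos: [0.5171, 0.3587, 0.1543]
orientation: [-180.0, -0.0, -33.6]
force: [-0.0, -0.2, -2.2]
opening: 0.0333
gripper_force: 30.0
```

Emit:
send_rows(
  plan=[
    [[0,0,0.4,0,0,0],[0,0,0.9,0,0,0],[0,0,1.4,0,0,0],[0,0,1.8,0,0,0],[0,0,2.1,0,0,0],[0,0,2.1,0,0,0]],
  ],
)

```text
clock: 10.7
tool_pos: [0.5169, 0.3586, 0.1327]
orientation: [179.9, -0.0, -33.6]
force: [0.8, 0.4, -2.4]
opening: 0.0334
gripper_force: 30.0
```

Emit:
send_rows(
  plan=[
    [[0,0,0,0,0,0],[0,0,0,0,0,0],[0,0,0,0,0,0],[0,0,0,0,0,0]],
  ],
  fingers=0.85,
)

```text
clock: 11.03
tool_pos: [0.5173, 0.359, 0.1341]
orientation: [-179.9, -0.0, -33.6]
force: [0.1, 0.2, 1.2]
opening: 0.0544
gripper_force: 0.0
```

```bash
python3 - <<'E'
from plant import ctrl
from h import *
o=ctrl.get_obs();p=o["tool_pos"];R=R_(o["orientation"]);print(p,o["orientation"],o["joint_pos"])
g=np.array([.518,.3575,.152])
for psi,t in((-33.7+50,-8),(35,-20)):
    R1=R_([180,0,psi])*Ro.from_rotvec([0,t,0],degrees=True)
    print(rel(p,R,g+R1.apply([0,0,.019]),R1)); p=g+R1.apply([0,0,.019]);R=R1
E
```

```text
[0.5173 0.359  0.1341] [-179.9465   -0.033   -33.622 ] [ 52.5133  20.3648 -12.3836   0.0349 -57.1961   3.8458]
[ -0.03   0.29   0.09  -3.52  -7.54 -49.84]
[ -0.36   0.21  -0.05  -4.53 -11.89 -18.18]
```

Emit:
send_rows(
  plan=[
    [[0,0,0,-0.3,-0.6,-4],[0,0.1,0,-0.7,-1.5,-10],[0,0.1,0,-1.2,-2.6,-17],[0,0.2,0,-1.7,-3.7,-24],[0,0.2,0.1,-2.2,-4.7,-31],[0,0.2,0.1,-2.7,-5.8,-38],[0,0.3,0.1,-3.2,-6.8,-45],[0,0.3,0.1,-3.5,-7.5,-49.8]],
  ],
)

```text
clock: 11.7
tool_pos: [0.5158, 0.3564, 0.1329]
orientation: [-180.0, 8.0, 16.6]
force: [0.1, -0.1, -0.2]
opening: 0.0743
gripper_force: 0.0
```

Emit:
send_rows(
  plan=[
    [[-0.1,0,0,-1,-2.6,-4],[-0.2,0.1,0,-2,-5.2,-8],[-0.3,0.2,0,-3,-8,-12],[-0.36,0.2,0,-4,-10.6,-16],[-0.36,0.2,0,-4.5,-11.9,-18.2],[-0.36,0.2,0,-4.5,-11.9,-18.2],[-0.36,0.2,0,-4.5,-11.9,-18.2]],
  ],
)

```text
clock: 12.28
tool_pos: [0.5127, 0.3536, 0.1326]
orientation: [180.0, 20.0, 34.9]
force: [-0.4, -0.1, 0.2]
opening: 0.0748
gripper_force: 0.0
```

```bash
python3 - <<'E'
from plant import ctrl
from h import *
o=ctrl.get_obs();p=o["tool_pos"];R=R_(o["orientation"]);print(p,o["orientation"],o["joint_pos"],o["force"],"gp",p-R.apply([0,0,.019]))
g=np.array([.518,.3575,.151]);R1=R_([180,0,35])*Ro.from_rotvec([0,-20,0],degrees=True)
print(rel(p,R,g+R1.apply([0,0,.019]),R1))
S=ctrl.snapshot("scene")["img"];T=ctrl.snapshot("top")["img"]
r=lambda i,x,y,w,h:cv2.resize(i[y:y+h,x:x+w],(400,300),interpolation=cv2.INTER_CUBIC)
cv2.imwrite("pics/c4.png",np.hstack([r(S,140,130,120,90),r(T,115,180,100,75)])[:,:,::-1])
E
```

```text
[0.5127 0.3536 0.1326] [179.989   19.9911  34.8952] [ 49.3705  32.0655   5.6871  -4.9278 -83.0543  76.961 ] [-0.3919 -0.1018  0.2113] gp [0.518  0.3573 0.1505]
[-0.01 -0.02 -0.05 -0.02 -0.01 -0.1 ]
```

View pics/c4.png

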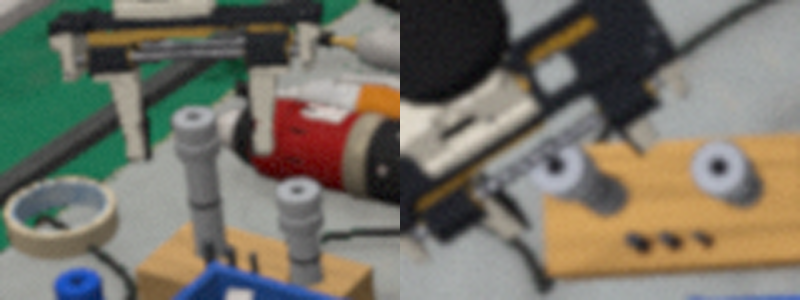

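Both tubes are standing. The fingers straddle the long tube's head, which is at crop (195,115) in the scene view and unmoved in the top view. Closing and lifting.

Emit:
send_rows(
  plan=[
    [[0,0,0,0,0,0],[0,0,0,0,0,0],[0,0,0,0,0,0],[0,0,0,0,0,0],[0,0,0,0,0,0],[0,0,0,0,0,0],[0,0,0,0,0,0],[0,0,0,0,0,0]],
  ],
  fingers=0,
)

```text
clock: 13.05
tool_pos: [0.5127, 0.3534, 0.1332]
orientation: [-180.0, 20.0, 35.0]
force: [-0.6, -0.2, 1.0]
opening: 0.0333
gripper_force: 30.0
```

```bash
python3 - <<'E'
from plant import ctrl
from h import *
o=ctrl.get_obs();p=o["tool_pos"];R=R_(o["orientation"]);print(p,o["orientation"],o["opening"],o["gripper_force"],"gp",p-R.apply([0,0,.019]))
def P(g,psi,t):
    R1=R_([180,0,psi])*Ro.from_rotvec([0,t,0],degrees=True);return np.array(g)+R1.apply([0,0,.019]),R1
W=[(p,R),P([.518,.357,.285],35,-20),P([.575,.07,.285],0,-20),P([.53,-.19,.285],-33.7,-20)]
for a,b in zip(W,W[1:]):print(rel(*a,*b))
E
```

```text
[0.5127 0.3534 0.1332] [-179.9906   19.995    34.9758] 0.033336787709796284 29.999472498893738 gp [0.518  0.3571 0.1511]
[ -4.59   0.01 -12.58  -0.02  -0.01  -0.02]
[-10.97  26.41   3.99  11.97  -0.    32.89]
[-4.13 25.64  1.5  11.53 -0.   31.67]
```

Emit:
send_rows(
  plan=[
    [[-0.3,0,-0.8,0,0,0],[-1,0,-2.7,0,0,0],[-1.8,0,-4.9,0,0,0],[-2.6,0,-7.1,0,0,0],[-3.4,0,-9.3,0,0,0],[-4.1,0,-11.2,0,0,0],[-4.5,0,-12.3,0,0,0],[-4.6,0,-12.6,0,0,0]],
  ],
)

```text
clock: 13.72
tool_pos: [0.5132, 0.3538, 0.2701]
orientation: [-180.0, 19.8, 35.0]
force: [0.1, 0.7, -1.5]
opening: 0.0332
gripper_force: 30.0
```

Emit:
send_rows(
  plan=[
    [[-0.7,1.5,0.3,0.7,0,2],[-1.8,4.4,0.7,2,0,5.5],[-3.3,7.9,1.2,3.6,0,10],[-4.9,11.9,1.8,5.4,0,14.8],[-6.6,15.8,2.4,7.2,0,19.7],[-8.2,19.8,3,9,0,24.7],[-9.9,23.8,3.6,10.8,0,29.6],[-10.97,26.41,3.99,11.97,0,32.89]],
  ],
)

```text
clock: 14.38
tool_pos: [0.5677, 0.0668, 0.2661]
orientation: [180.0, 20.1, -0.4]
force: [0.8, 0.8, -0.9]
opening: 0.0339
gripper_force: 30.0
```

Emit:
send_rows(
  plan=[
    [[-0.6,3.6,0.2,1.6,0,4.4],[-1.2,7.2,0.4,3.2,0,8.9],[-1.7,10.8,0.6,4.8,0,13.3],[-2.3,14.4,0.8,6.5,0,17.8],[-2.9,18,1,8.1,0,22.2],[-3.4,21.3,1.2,9.6,0,26.3],[-3.9,24.2,1.4,10.9,0,29.9],[-4.13,25.64,1.5,11.53,0,31.67]],
  ],
)

```text
clock: 15.05
tool_pos: [0.5223, -0.1899, 0.266]
orientation: [179.9, 20.1, -34.2]
force: [0.1, 0.5, -1.7]
opening: 0.0335
gripper_force: 30.0
```

Emit:
send_rows(
  plan=[
    [[0,0,0,0,0,0],[0,0,0,0,0,0]],
  ],
)

```text
clock: 15.22
tool_pos: [0.5232, -0.1874, 0.266]
orientation: [180.0, 20.1, -33.9]
force: [-0.3, 0.3, -0.9]
opening: 0.0334
gripper_force: 30.0
```

```bash
cat >> h.py <<'E'
T15=R_([180,0,Y])*Ro.from_rotvec([0,15,0],degrees=True)
def go(o,hn,dx=0,dy=0):
    "row so that the nose stands hn above the mouth on the axis (gp is .136 above nose); dx,dy shift in bore tool axes, m"
    p=np.array(o["tool_pos"]);R=R_(o["orientation"]);g=p-R.apply([0,0,.019]);n=g+R.apply(Ro.from_rotvec([0,20,0],degrees=True).apply([0,0,1]))*.136
    l=RT.inv().apply(g-M)*1000;ln=RT.inv().apply(n-M)*1000
    print("gp x,y",l[:2],"nose x,y",ln[:2],"nose height",-ln[2],"rot err",(R.inv()*T15).as_rotvec(degrees=True),"F bore",RT.inv().apply(o["force"]))
    G=M+(hn+.136)*A+RT.apply([dx,dy,0]);print("row",rel(p,R,G+T15.apply([0,0,.019]),T15))
E
python3 - <<'E'
from plant import ctrl
from h import *
o=ctrl.get_obs();print(o["tool_pos"],o["orientation"],o["joint_pos"]);go(o,.02)
E
```

```text
[ 0.5232 -0.1874  0.266 ] [179.9716  20.1343 -33.8989] [ -6.2708  20.7405   6.9162  -9.1838 -94.1299  63.1643]
gp x,y [46.2858 -3.8395] nose x,y [-31.9816  -3.7773] nose height 68.55566058110837 rot err [ 0.0184 35.1343 -0.1931] F bore [-0.8939 -0.0967  0.498 ]
row [ 0.4   0.39  4.81  0.02 35.13 -0.19]
```

Emit:
send_rows(
  plan=[
    [[0,0,0.2,0,4,0],[0.1,0.1,0.7,0,10,0],[0.1,0.2,1.4,0,16,0],[0.2,0.3,2.2,0,22,0],[0.3,0.4,3,0,28,-0.1],[0.4,0.4,3.8,0,33,-0.2],[0.4,0.4,4.5,0,35.1,-0.2],[0.4,0.4,4.8,0,35.1,-0.2]],
  ],
)

```text
clock: 15.88
tool_pos: [0.508, -0.181, 0.2189]
orientation: [180.0, -15.1, -33.3]
force: [-0.5, 0.7, -1.7]
opening: 0.0336
gripper_force: 30.0
```

Emit:
send_rows(
  plan=[
    [[0,0,0,0,0,0],[0,0,0,0,0,0],[0,0,0,0,0,0]],
  ],
)

```text
clock: 16.13
tool_pos: [0.5128, -0.1824, 0.2213]
orientation: [-180.0, -15.1, -33.5]
force: [0.3, 0.6, -0.9]
opening: 0.0333
gripper_force: 30.0
```

```bash
python3 - <<'E'
from plant import ctrl
from h import *
o=ctrl.get_obs();print(o["joint_pos"]);go(o,.004)
S=ctrl.snapshot("scene");T=ctrl.snapshot("top")
p=o["tool_pos"];R=R_(o["orientation"]);ax=R.apply(Ro.from_rotvec([0,20,0],degrees=True).apply([0,0,1]));n=p-R.apply([0,0,.019])+.136*ax
for s in(S,T): print("nose",proj(s,n),"head",proj(s,n-.136*ax),"M",proj(s,M))
r=lambda i,x,y,w,h:cv2.resize(i[y:y+h,x:x+w],(400,400),interpolation=cv2.INTER_CUBIC)
cv2.imwrite("pics/c5.png",np.hstack([r(S["img"],390,190,80,80),r(T["img"],365,165,80,80)])[:,:,::-1])
E
```

```text
[  7.9058  -0.4599 -33.4145  13.7063 -46.4269  40.0214]
gp x,y [ 2.1845 -2.1995] nose x,y [ 2.3734 -2.5191] nose height 20.744927528716456 rot err [-0.0828 -0.0797  0.166 ] F bore [-0.5569 -0.6407  0.7101]
row [ 0.36  0.23  1.65 -0.08 -0.08  0.17]
nose [426.4211 233.6489] head [400.2561 199.8081] M [429.9626 239.7647]
nose [402.5502 204.6707] head [392.0882 223.8853] M [404.3148 203.3956]
```

View pics/c5.png

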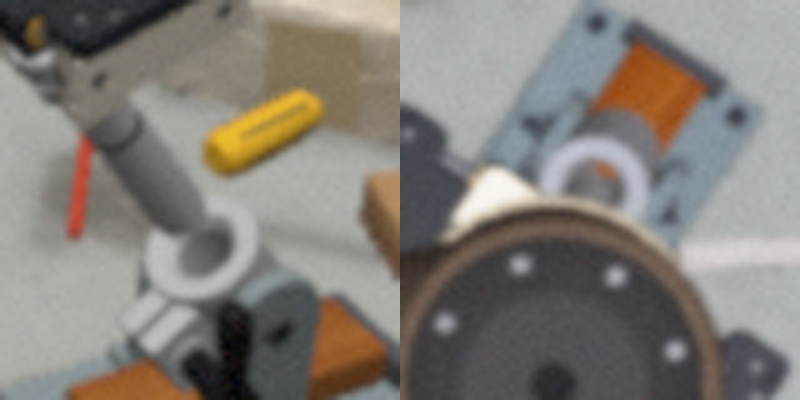

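The scene view shows the tube in line with the mouth: nose about (427,236), rim centre about (431,240), lever upright and clear. Centring first, then easing in along the bore axis.

Emit:
send_rows(
  plan=[
    [[0.1,0.1,0.4,0,0,0],[0.2,0.2,0.8,0,0,0.1],[0.3,0.2,1.2,0,0,0.2],[0.36,0.23,1.6,0,0,0.2],[0.36,0.23,1.65,0,0,0.2],[0.36,0.23,1.65,0,0,0.2],[0.36,0.23,1.65,0,0,0.2]],
  ],
)

```text
clock: 16.82
tool_pos: [0.5167, -0.189, 0.2057]
orientation: [-179.9, -15.1, -33.8]
force: [-0.5, 0.1, -0.3]
opening: 0.0335
gripper_force: 30.0
```

```bash
python3 - <<'E'
from plant import ctrl
from h import *
go(ctrl.get_obs(),-.012)
E
```

```text
gp x,y [-1.1062  1.0786] nose x,y [-0.9114  1.0171] nose height 4.03072478968558 rot err [-0.0456 -0.082  -0.0494] F bore [-0.5653  0.249  -0.002 ]
row [ 0.65 -0.11  1.47 -0.05 -0.08 -0.05]
```

Emit:
send_rows(
  plan=[
    [[0.15,-0.1,0.2,0,0,0],[0.23,-0.1,0.4,0,0,0],[0.3,-0.1,0.6,0,0,0],[0.38,-0.1,0.8,0,0,0],[0.45,-0.1,1,0,0,0],[0.52,-0.1,1.2,0,0,0],[0.6,-0.1,1.4,0,0,0],[0.62,-0.1,1.47,0,0,0]],
  ],
)

```text
clock: 17.48
tool_pos: [0.5256, -0.1935, 0.1929]
orientation: [-179.9, -15.1, -33.7]
force: [-0.4, 1.0, -1.0]
opening: 0.0336
gripper_force: 30.0
```

```bash
python3 - <<'E'
from plant import ctrl
from h import *
go(ctrl.get_obs(),-.022)
E
```

```text
gp x,y [-0.3013 -0.1249] nose x,y [-0.0972 -0.2303] nose height -12.145556722482436 rot err [-0.0616 -0.0859 -0.0393] F bore [-1.3475 -0.6097  0.2869]
row [ 0.36  0.02  0.92 -0.06 -0.09 -0.04]
```

Emit:
send_rows(
  plan=[
    [[0.14,0,0.38,0,0,0],[0.27,0,0.75,0,0,0],[0.41,0,1.13,0,0,0],[0.55,0,1.5,0,0,0],[0.68,0,1.88,0,0,0],[0.82,0,2.26,0,0,0],[0.96,0,2.63,0,0,0],[1.09,0,3,0,0,0]],
  ],
)

```text
clock: 18.15
tool_pos: [0.5413, -0.2035, 0.1673]
orientation: [-179.9, -15.1, -33.7]
force: [-2.5, 6.0, 5.4]
opening: 0.0336
gripper_force: 30.0
```

```bash
python3 - <<'E'
from plant import ctrl
from h import *
go(ctrl.get_obs(),-.070)
E
```

```text
gp x,y [ 0.209  -0.5077] nose x,y [ 0.5354 -0.7172] nose height -43.85768938778444 rot err [-0.1063 -0.1375 -0.0339] F bore [-1.3784 -3.5489 -7.4995]
row [ 0.86  0.06  2.47 -0.11 -0.14 -0.03]
```

Emit:
send_rows(
  plan=[
    [[0.13,0.02,0.36,0,0,0],[0.26,0.03,0.72,0,0,0],[0.39,0.03,1.08,0,0,0],[0.52,0.03,1.44,0,0,0],[0.65,0.03,1.8,0,0,0],[0.78,0.03,2.16,0,0,0],[0.89,0.03,2.46,0,0,0],[0.89,0.03,2.46,0,0,0]],
  ],
)

```text
clock: 18.82
tool_pos: [0.5541, -0.2117, 0.1455]
orientation: [-179.9, -15.1, -33.7]
force: [2.2, 5.5, -2.4]
opening: 0.034
gripper_force: 30.0
```

```bash
python3 - <<'E'
from plant import ctrl
from h import *
o=ctrl.get_obs();go(o,-.077)
S=ctrl.snapshot("scene");T=ctrl.snapshot("top")
p=o["tool_pos"];R=R_(o["orientation"]);ax=RT.apply([0,0,1]);n=p-R.apply([0,0,.019])+.136*ax
for k,s in(("S",S),("T",T)):
    print(k,"M",proj(s,M),"ring pred",proj(s,n-.077*ax))
# profile along camera-facing generatrix, scene
cam=S["pose"][:3,3];v=cam-M;nn=v-ax*(v@ax);nn/=np.linalg.norm(nn)
g=cv2.GaussianBlur(S["img"].astype(np.float32).mean(2),(0,0),.5)
side=np.cross(ax,nn)
for d in np.arange(-.03,.045,.0025):
    q=[proj(S,M-ax*d+12.5e-3*(nn*np.cos(a)+side*np.sin(a))) for a in(-.3,-.15,0,.15,.3)]
    print(f"{d*1000:.1f}:{np.mean([map_coordinates(g,[[y],[x]],order=1)[0] for x,y in q]):.0f}",end=" ")
cv2.imwrite("pics/c6.png",cv2.resize(S["img"][200:270,395:465],(600,600),interpolation=cv2.INTER_CUBIC)[:,:,::-1])
E
```

```text
gp x,y [ 0.1875 -0.7908] nose x,y [ 0.5344 -1.0986] nose height -70.37451901092794 rot err [-0.1431 -0.1461 -0.0138] F bore [-2.3306 -5.838   1.2483]
row [ 0.2   0.09  0.63 -0.14 -0.15 -0.01]
S M [429.9626 239.7647] ring pred [428.6499 238.0041]
T M [404.3148 203.3956] ring pred [403.6311 203.9838]
-30.0:101 -27.5:106 -25.0:107 -22.5:108 -20.0:115 -17.5:134 -15.0:158 -12.5:180 -10.0:192 -7.5:193 -5.0:183 -2.5:162 -0.0:133 2.5:107 5.0:88 7.5:75 10.0:72 12.5:80 15.0:89 17.5:96 20.0:99 22.5:102 25.0:108 27.5:115 30.0:122 32.5:123 35.0:122 37.5:120 40.0:119 42.5:119
```

View pics/c6.png

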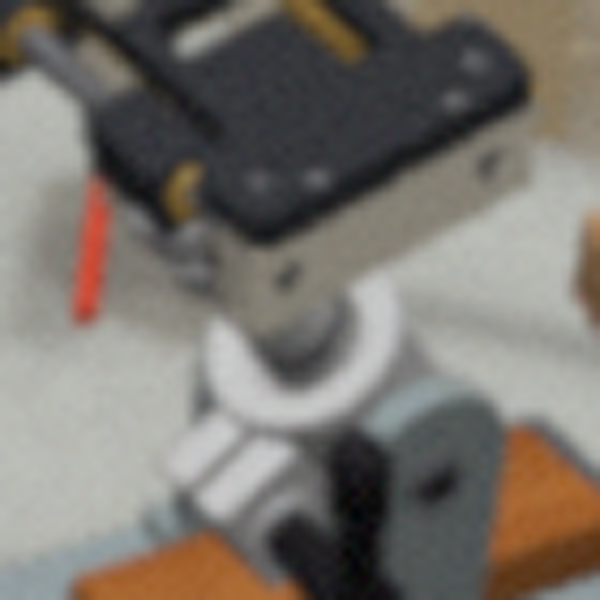

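The scene crop shows the tube well into the bore. The dark ring band lies just above the rim at about (428,236), about 7 to 8 mm short of level. I'll advance 6 mm, release and back off to measure unobstructed.

Emit:
send_rows(
  plan=[
    [[0.05,-0.03,0.14,0,0,0],[0.1,-0.05,0.28,0,0,0],[0.15,-0.05,0.42,0,0,0],[0.2,-0.05,0.56,0,0,0],[0.2,-0.05,0.56,0,0,0],[0.2,-0.05,0.56,0,0,0]],
  ],
)

```text
clock: 19.42
tool_pos: [0.5569, -0.2133, 0.1409]
orientation: [-179.9, -15.1, -33.7]
force: [-0.6, 6.5, 2.9]
opening: 0.0333
gripper_force: 30.0
```

```bash
python3 - <<'E'
from plant import ctrl
from h import *
go(ctrl.get_obs(),-.077)
E
```

```text
gp x,y [ 0.163  -1.0194] nose x,y [ 0.5027 -1.2782] nose height -75.9559326203385 rot err [-0.1213 -0.1431 -0.0142] F bore [-1.6723 -5.1089 -4.7576]
row [ 0.02  0.11  0.1  -0.12 -0.14 -0.01]
```

Emit:
send_rows(
  plan=[
    [[0,0,0,0,0,0],[0,0,0,0,0,0],[0,0,0,0,0,0],[0,0,0,0,0,0],[0,0,0,0,0,0]],
  ],
  fingers=0.65,
)

```text
clock: 19.83
tool_pos: [0.5559, -0.2139, 0.1406]
orientation: [-179.9, -15.1, -33.8]
force: [0.4, 0.7, -0.5]
opening: 0.0558
gripper_force: 0.0
```

```bash
python3 - <<'E'
from plant import ctrl
from h import *
o=ctrl.get_obs();go(o,-.077);print(o["tool_pos"],o["joint_pos"],o["opening"])
E
```

```text
gp x,y [-0.3874  0.0095] nose x,y [-0.2106 -0.0244] nose height -75.98681704517908 rot err [-0.0369 -0.0745 -0.0595] F bore [-0.3554 -0.8339  0.3468]
row [ 0.07  0.    0.08 -0.04 -0.07 -0.06]
[ 0.5559 -0.2139  0.1406] [  3.0366   9.2747 -35.1474  15.9227 -34.4132  40.9202] 0.05575858830026734
```

Emit:
send_rows(
  plan=[
    [[0.2,0,-0.8,0,0,0],[0.6,0,-2.2,0,0,0],[1,0,-3.8,0,0,0],[1.4,0,-5.4,0,0,0],[1.8,0,-6.8,0,0,0],[2.2,0,-8.2,0,0,0],[2.5,0,-9.3,0,0,0],[2.6,0,-9.7,0,0,0]],
  ],
)

```text
clock: 20.5
tool_pos: [0.5568, -0.2138, 0.244]
orientation: [-179.8, -15.3, -33.8]
force: [1.0, 0.6, -0.2]
opening: 0.057
gripper_force: 0.0
```

Emit:
send_rows(
  plan=[
    [[0,-1.5,0,0,0,0],[0,-4,0,0,0,0],[0,-7,0,0,0,0],[0,-10.5,0,0,0,0],[0,-14,0,0,0,0],[0,-17,0,0,0,0],[0,-19,0,0,0,0],[0,-20,0,0,0,0]],
  ],
  fingers=0,
)

```text
clock: 21.17
tool_pos: [0.6681, -0.0453, 0.2409]
orientation: [-180.0, -15.1, -33.6]
force: [0.4, -1.1, -0.3]
opening: 0.0092
gripper_force: 0.0
```

```bash
python3 - <<'E'
from plant import ctrl
from h import *
o=ctrl.get_obs();print(o["tool_pos"],o["joint_pos"])
S=ctrl.snapshot("scene");T=ctrl.snapshot("top");np.savez("f7.npz",S=S["img"],T=T["img"])
HT=M+.072*A
for k,s in(("S",S),("T",T)):
    print(k,"M",proj(s,M),"head top pred(ring level)",proj(s,HT),proj(s,HT+.01*A)-proj(s,HT))
r=lambda i,x,y:cv2.resize(i[y:y+80,x:x+80],(400,400),interpolation=cv2.INTER_CUBIC)
cv2.imwrite("pics/c7.png",np.hstack([r(S["img"],390,190),r(T["img"],365,165)])[:,:,::-1])
E
```

```text
[ 0.6681 -0.0453  0.2409] [ 19.2906  12.1364 -16.8548  15.0794 -52.7381  28.7772]
S M [429.9626 239.7647] head top pred(ring level) [416.841  222.7923] [-1.9021 -2.4603]
T M [404.3148 203.3956] head top pred(ring level) [399.1509 212.8345] [-0.7577  1.385 ]
```

View pics/c7.png

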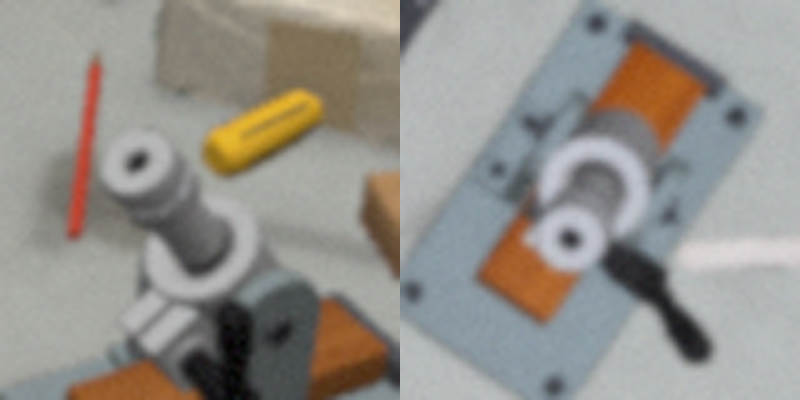

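Scene view: tube in the bore, head top hole at about (417,222), ring band right at the funnel at about (430.5,241). Top view: head hole at about (399,212.5), lever tip at about (423.5,235). Measuring sub-pixel.

```bash
python3 - <<'E'
from plant import ctrl
from h import *
f=np.load("f7.npz");cams={"S":ctrl.snapshot("scene"),"T":ctrl.snapshot("top")}
HT=M+.072*A
for k,s in cams.items():
    g=cv2.cvtColor(f[k],cv2.COLOR_RGB2GRAY).astype(np.float32)
    c=np.round(proj(s,HT)).astype(int);w=g[c[1]-4:c[1]+5,c[0]-4:c[0]+5];m=np.clip(115-w,0,None)
    yy,xx=np.mgrid[-4:5,-4:5];h=np.array([(m*xx).sum(),(m*yy).sum()])/m.sum()+c
    print(k,"hole",h,"pred",proj(s,HT))
    # outer rim edge points: radial search on bright->dark, predicted 27mm circle, only parts free of the head
    th=np.radians(np.arange(-100,101,10));ex=RT.apply([1,0,0]);ey=RT.apply([0,1,0]);P=[];D=[]
    for t in th:
        u=ex*np.cos(t)+ey*np.sin(t);rr=np.arange(.021,.034,.0005)
        q=np.array([proj(s,M+r*u) for r in rr]);v=map_coordinates(g,[q[:,1],q[:,0]],order=1);dv=np.gradient(v);j=np.argmin(dv)
        P.append((rr[j]-.027)*1000);D.append(dv[j])
    print([f"{np.degrees(t):.0f}:{a:.1f}({d:.0f})" for t,a,d in zip(th,P,D)])
    th=np.radians(np.arange(110,260,10));
E
```

```text
S hole [417.0267 221.9555] pred [416.841  222.7923]
['-100:-1.5(-1)', '-90:6.5(-2)', '-80:6.5(-1)', '-70:-6.0(-1)', '-60:-3.5(-1)', '-50:3.0(-1)', '-40:2.5(-1)', '-30:6.5(-2)', '-20:0.0(-2)', '-10:0.5(-2)', '0:-2.5(-1)', '10:-0.5(-2)', '20:-1.5(-4)', '30:-2.0(-4)', '40:-3.0(-4)', '50:-1.5(-6)', '60:-1.5(-6)', '70:-2.0(-6)', '80:-2.0(-6)', '90:-2.0(-7)', '100:-2.0(-8)']
T hole [398.5915 212.3064] pred [399.1509 212.8345]
['-100:2.5(-5)', '-90:1.0(-5)', '-80:3.5(-3)', '-70:1.5(-5)', '-60:2.5(-7)', '-50:2.0(-8)', '-40:1.0(-7)', '-30:2.5(-7)', '-20:1.0(-6)', '-10:0.0(-6)', '0:0.0(-6)', '10:-0.5(-6)', '20:1.0(-6)', '30:-1.0(-6)', '40:-2.0(-8)', '50:-2.0(-6)', '60:-2.0(-4)', '70:5.5(-6)', '80:-4.0(-4)', '90:-5.0(-4)', '100:-3.0(-5)']
```

```bash
python3 - <<'E'
from plant import ctrl
from h import *
f=np.load("f7.npz");cams={"S":ctrl.snapshot("scene"),"T":ctrl.snapshot("top")}
HT=M+.072*A;ex,ey,ez=RT.apply([1,0,0]),RT.apply([0,1,0]),A
J=lambda s,X,u:(proj(s,X+.005*u)-proj(s,X-.005*u))/10
hole={"S":np.array([417.0267,221.9555]),"T":np.array([398.5915,212.3064])}
for k,s in cams.items():
    g=f[k].astype(np.float32)   # colour gradient
    th=np.radians(np.arange(0,360,6));rr=np.arange(.0235,.031,.00025);E=[]
    for t in th:
        q=np.array([proj(s,M+r*(ex*np.cos(t)+ey*np.sin(t))) for r in rr])
        v=np.stack([map_coordinates(g[:,:,i],[q[:,1],q[:,0]],order=1) for i in range(3)],1)
        dv=-np.gradient(v,axis=0).sum(1);dv[dv<0]=0
        if dv.max()>7: E.append((t,(rr[np.argmax(dv)]-.027)*1000))
    E=np.array(E)
    from scipy.optimize import least_squares
    for fr in(0,1):
        x=least_squares(lambda x:x[0]*np.cos(E[:,0])+x[1]*np.sin(E[:,0])+fr*x[2]-E[:,1],[0,0,0],loss="soft_l1").x
        d=hole[k]-proj(s,HT)-x[0]*J(s,M,ex)-x[1]*J(s,M,ey)
        print(k,len(E),np.degrees(E[::4,0]).astype(int),"rim shift mm",x,"hole residual px",d,"-> (y,height) mm",np.linalg.solve(np.c_[J(s,HT,ey),J(s,HT,ez)],d))
# lever tip: dark blob, both views
for k,s in cams.items():
    im=f[k];m=(im.max(2)<70).astype(np.uint8)
    n,l,st,ce=cv2.connectedComponentsWithStats(m)
    for i in range(1,n):
        x,y,w,h,a=st[i]
        if a>15 and abs(ce[i]-proj(s,M)).max()<40: 
            ys,xs=np.where(l==i);pts=np.c_[xs,ys];print(k,st[i],ce[i],"lowest",pts[np.argmax(ys)],"top",pts[np.argmin(ys)])
# predicted tips
X,Yj=np.array([c,s_,0]),np.array([-s_,c,0]);O=M+X*.0186;O[2]=0
for a in(0,.1,.2,.3):
    al=np.radians(70)-a;tip=O-X*(.030+.088*np.cos(al))-Yj*.080+np.array([0,0,.060+.088*np.sin(al)]);hub=O-X*.03-Yj*.08+np.array([0,0,.06]);print(a,tip,proj(cams["S"],tip),proj(cams["T"],tip),proj(cams["T"],hub),proj(cams["S"],hub))
E
```

```text
S 29 [ 48  72  96 119 144 168 204 239] rim shift mm [ 1.8679 -2.6683  0.    ] hole residual px [0.2623 0.3922] -> (y,height) mm [-0.5247 -2.1267]
S 29 [ 48  72  96 119 144 168 204 239] rim shift mm [ 2.024  -2.8188  0.1688] hole residual px [0.2495 0.4772] -> (y,height) mm [-1.5288 -3.4767]
T 44 [  0  24  48 114 138 180 222 246 270 312 336] rim shift mm [ 0.2113 -2.51    0.    ] hole residual px [0.2513 0.1184] -> (y,height) mm [ 0.6431 -0.2739]
T 44 [  0  24  48 114 138 180 222 246 270 312 336] rim shift mm [ 0.3132 -2.5628 -0.191 ] hole residual px [0.2462 0.1629] -> (y,height) mm [ 0.6822 -0.0191]
S [426 250  23  27 293] [436.3754 262.43  ] lowest [436 276] top [435 250]
S [467 262   5   5  20] [469.  264.1] lowest [469 266] top [467 262]
T [406 214  20  23 126] [415.5714 223.8651] lowest [423 236] top [408 214]
0 [ 0.5018 -0.274   0.1427] [437.6227 253.4886] [425.4149 233.9717] [424.7223 228.811 ] [444.7111 279.8505]
0.1 [ 0.4951 -0.2695  0.1393] [434.1697 255.8977] [423.2274 236.9652] [424.7223 228.811 ] [444.7111 279.8505]
0.2 [ 0.4887 -0.2652  0.1351] [430.8238 258.56  ] [421.0653 239.8591] [424.7223 228.811 ] [444.7111 279.8505]
0.3 [ 0.4826 -0.2612  0.1301] [427.6236 261.4452] [418.954 242.62 ] [424.7223 228.811 ] [444.7111 279.8505]
```

```bash
python3 - <<'E'
from plant import ctrl
from h import *
f=np.load("f7.npz");S=ctrl.snapshot("scene");ims=[S["img"].astype(np.float32)]+[ctrl.snapshot("scene")["img"].astype(np.float32) for _ in range(3)]
g=np.mean(ims+[f["S"].astype(np.float32)],0).mean(2)
M2=M+RT.apply([.0005,-.0022,0])
ax=-A;v=S["pose"][:3,3]-M2;nn=v-ax*(v@ax);nn/=np.linalg.norm(nn);side=np.cross(ax,nn)
v/=np.linalg.norm(v);print("cot",(v@A)/(v@nn))
d=np.arange(-.03,.08,.002);B=[]
for a in(-.6,-.3,0,.3,.6):
    q=np.array([proj(S,M2+A*x+12.5e-3*(nn*np.cos(a)+side*np.sin(a))) for x in d]);B.append(map_coordinates(g,[q[:,1],q[:,0]],order=1))
for x,b in zip(d,np.array(B).T):print(f"{x*1000:.0f}",*[f"{i:.0f}" for i in b],end=" | ")
E
```

```text
cot 1.2410738339750715
-30 131 132 106 57 52 | -28 121 125 108 67 63 | -26 113 115 103 77 77 | -24 115 110 103 87 93 | -22 125 115 109 104 111 | -20 143 126 124 123 133 | -18 161 146 144 144 155 | -16 173 164 163 163 168 | -14 179 175 175 174 178 | -12 179 180 180 181 179 | -10 174 178 181 178 175 | -8 164 172 172 169 162 | -6 147 155 158 152 142 | -4 125 131 133 125 119 | -2 104 104 103 95 94 | 0 87 84 79 74 72 | 2 81 70 63 58 64 | 4 89 78 68 63 57 | 6 99 90 79 70 63 | 8 108 98 86 75 69 | 10 110 101 89 78 72 | 12 110 102 90 79 74 | 14 111 102 89 80 75 | 16 111 101 89 80 74 | 18 110 101 89 79 72 | 20 110 101 88 78 74 | 22 110 101 89 78 74 | 24 110 101 89 78 75 | 26 110 101 89 79 74 | 28 110 101 89 79 74 | 30 111 100 88 79 74 | 32 110 99 88 78 75 | 34 108 98 88 78 72 | 36 104 96 87 78 72 | 38 102 94 86 77 71 | 40 100 93 84 76 70 | 42 101 93 84 78 73 | 44 107 96 88 83 78 | 46 117 102 94 92 86 | 48 126 109 103 102 93 | 50 126 112 108 106 98 | 52 121 109 104 100 99 | 54 114 104 97 93 92 | 56 110 101 94 89 85 | 58 108 100 93 86 83 | 60 111 103 95 87 80 | 62 119 108 97 90 87 | 64 131 118 108 100 96 | 66 148 135 125 116 117 | 68 165 155 146 139 140 | 70 174 171 165 162 159 | 72 179 176 176 174 176 | 74 179 179 179 181 179 | 76 174 172 174 179 181 | 78 167 157 162 171 178 |
```

Both the image edges and the kinematics put the ring about 1 mm above the mouth, which is within tolerance, so the tube stays as it is. Next the lever: I'll turn the closed gripper 90° so its body clears the tube, then press on the lever tip from above.

```bash
cat >> h.py <<'E'
X=np.array([c,s_,0]);Yj=np.array([-s_,c,0]);M2=M+RT.apply([.0005,-.0022,0]);O=M2+X*.0186;O[2]=0
def tip(a,extra=0):
    al=np.radians(70)-a;return O-X*(.030+.088*np.cos(al))-Yj*.080+np.array([0,0,.060+.088*np.sin(al)+.008+extra])
E
python3 - <<'E'
from plant import ctrl
from h import *
o=ctrl.get_obs();R1=R_([180,0,-123.7])
W=[(o["tool_pos"],R_(o["orientation"])),([.60,-.14,.255],R_([180,0,-80])*Ro.from_rotvec([0,5,0],degrees=True)),(tip(0,.04),R1)]
for a,b in zip(W,W[1:]):print(rel(*a,*b))
print(R1.as_matrix())
p=tip(0,.04)
for a in(0,.15,.3,.45,.6,.75,.9,1.0,1.134):print(a,tip(a),rel(p,R1,tip(a),R1)[:3])
E
```

```text
[-0.07 11.34 -1.4  -8.16 -9.51 45.55]
[10.75 11.81  7.4  -1.91 -4.76 43.67]
[[-0.5548 -0.832  -0.    ]
 [-0.832   0.5548  0.    ]
 [ 0.      0.     -1.    ]]
0 [ 0.5034 -0.2724  0.1507] [ 0. -0.  4.]
0.15 [ 0.4934 -0.2657  0.1453] [0.   1.2  4.54]
0.3 [ 0.4842 -0.2596  0.1381] [0.   2.31 5.26]
0.45 [ 0.4759 -0.2541  0.1294] [0.   3.3  6.13]
0.6 [ 0.4689 -0.2494  0.1193] [0.   4.14 7.14]
0.75 [ 0.4632 -0.2456  0.108 ] [0.   4.83 8.27]
0.9 [ 0.459  -0.2427  0.0958] [0.   5.34 9.49]
1.0 [ 0.457  -0.2414  0.0874] [ 0.    5.57 10.33]
1.134 [ 0.4555 -0.2404  0.0757] [ 0.    5.76 11.5 ]
```

Emit:
send_rows(
  plan=[
    [[0,0.8,-0.1,-0.6,-0.7,3.3],[0,2.4,-0.3,-1.7,-2,9.5],[0,4,-0.5,-2.9,-3.3,16],[0,5.6,-0.7,-4,-4.7,22.5],[0,7.2,-0.9,-5.2,-6,29],[0,8.8,-1.1,-6.3,-7.4,35.4],[0,10.4,-1.3,-7.5,-8.7,41.8],[-0.07,11.34,-1.4,-8.16,-9.51,45.55]],
  ],
)

```text
clock: 22.33
tool_pos: [0.5998, -0.1406, 0.2552]
orientation: [180.0, -4.9, -80.4]
force: [0.3, -0.4, 0.1]
opening: 0.0003
gripper_force: 0.0
```

Emit:
send_rows(
  plan=[
    [[2,2.2,0.5,-0.3,-0.9,6],[4,4.4,1.2,-0.6,-1.8,12],[6,6.6,2.2,-0.9,-2.7,19],[8,8.8,3.6,-1.2,-3.6,26],[9.4,10.3,5.2,-1.5,-4.3,33],[10.4,11.4,6.5,-1.8,-4.7,39],[10.75,11.81,7.2,-1.91,-4.76,43.67],[10.75,11.81,7.4,-1.91,-4.76,43.67]],
  ],
)

```text
clock: 23.0
tool_pos: [0.502, -0.273, 0.1892]
orientation: [179.9, -0.0, -124.0]
force: [-1.0, -0.4, 0.7]
opening: 0.0005
gripper_force: 0.0
```

Emit:
send_rows(
  plan=[
    [[0,0,0,0,0,0],[0,0,0,0,0,0]],
  ],
)

```text
clock: 23.17
tool_pos: [0.5043, -0.2716, 0.1909]
orientation: [-180.0, -0.0, -123.5]
force: [-0.2, 0.6, -0.3]
opening: 0.0009
gripper_force: 0.0
```

```bash
python3 - <<'E'
from plant import ctrl
from h import *
o=ctrl.get_obs();p=o["tool_pos"];R=R_(o["orientation"]);print(p,o["orientation"],o["joint_pos"],o["force"],o["clock"])
R1=R_([180,0,-123.7])
for a in(0,.3,.6,.9):print(a,rel(p,R,tip(a),R1))
S=ctrl.snapshot("scene");T=ctrl.snapshot("top");print(proj(S,tip(0)),proj(T,tip(0)),proj(S,p),proj(T,p))
r=lambda i,x,y:cv2.resize(i[y:y+80,x:x+80],(400,400),interpolation=cv2.INTER_CUBIC)
cv2.imwrite("pics/c8.png",np.hstack([r(S["img"],390,200),r(T["img"],385,185)])[:,:,::-1])
E
```

```text
[ 0.5043 -0.2716  0.1909] [-179.9678   -0.0154 -123.4785] [ -8.727   12.4804 -15.4711   0.0311 -62.0257 -24.7661] [-0.185   0.623  -0.3045] 23.1667
0 [ 0.11  0.04  4.02 -0.03 -0.02  0.22]
0.3 [ 0.1   2.35  5.28 -0.03 -0.02  0.22]
0.6 [ 0.1   4.19  7.17 -0.03 -0.02  0.22]
0.9 [ 0.09  5.39  9.51 -0.03 -0.02  0.22]
[437.6053 249.7635] [425.4754 232.8235] [439.759 233.581] [429.0439 229.8903]
```

View pics/c8.png

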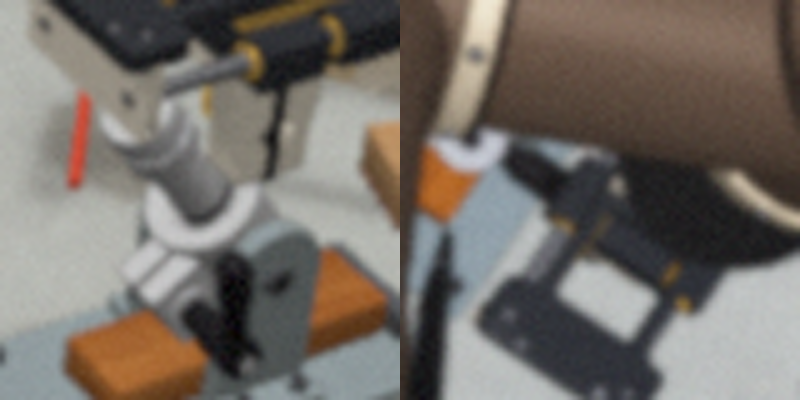

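The scene view shows the tube untouched and the lever upright, its tip at about (437,253), with the closed fingers above it at about (443,234). Pressing down along the tip's arc.

Emit:
send_rows(
  plan=[
    [[0,0,1,0,0,0],[0.1,0,2.3,0,0,0.1],[0.1,0,3.3,0,0,0.2],[0.1,0.4,4.2,0,0,0.2],[0.1,0.8,4.4,0,0,0.2],[0.1,1.3,4.7,0,0,0.2],[0.1,1.8,5,0,0,0.2],[0.1,2.35,5.4,0,0,0.2]],
  ],
)

```text
clock: 23.93
tool_pos: [0.4841, -0.2595, 0.1369]
orientation: [-179.9, -0.0, -123.8]
force: [-1.1, 0.3, 5.8]
opening: 0.0002
gripper_force: 2.9
```

```bash
python3 - <<'E'
from plant import ctrl
from h import *
o=ctrl.get_obs();p=o["tool_pos"];R=R_(o["orientation"]);print(p,o["force"])
R1=R_([180,0,-123.7])
for a in(.3,.45,.6,.75,.9,1,1.134):print(a,rel(p,R,tip(a),R1))
S=ctrl.snapshot("scene");T=ctrl.snapshot("top");print(proj(S,tip(0)),proj(S,tip(.3)))
r=lambda i,x,y:cv2.resize(i[y:y+80,x:x+80],(400,400),interpolation=cv2.INTER_CUBIC)
cv2.imwrite("pics/c9.png",np.hstack([r(S["img"],390,210),r(T["img"],385,185)])[:,:,::-1])
E
```

```text
[ 0.4841 -0.2595  0.1369] [-1.0569  0.2882  5.7974]
0.3 [ 0.01 -0.01 -0.12 -0.08 -0.02 -0.07]
0.45 [ 0.01  0.98  0.75 -0.08 -0.02 -0.07]
0.6 [ 0.01  1.83  1.76 -0.08 -0.02 -0.07]
0.75 [ 0.01  2.52  2.89 -0.08 -0.02 -0.07]
0.9 [ 0.01  3.03  4.1  -0.08 -0.02 -0.07]
1 [ 0.01  3.26  4.95 -0.08 -0.02 -0.07]
1.134 [ 0.01  3.45  6.11 -0.08 -0.02 -0.07]
[437.6053 249.7635] [427.5824 257.7366]
```

The 5.8 N upward force confirms contact with the lever. Continuing along the arc.

Emit:
send_rows(
  plan=[
    [[0,0.35,0.25,0,0,0],[0,0.7,0.5,0,0,0],[0,1,0.8,0,0,0],[0,1.3,1.15,0,0,0],[0,1.6,1.5,0,0,0],[0,1.83,1.8,0,0,0],[0,2.1,2.2,0,0,0],[0,2.35,2.6,0,0,0]],
  ],
)

```text
clock: 24.7
tool_pos: [0.4635, -0.2461, 0.1099]
orientation: [179.9, -0.0, -123.8]
force: [-1.8, 1.7, 5.0]
opening: 0.0005
gripper_force: 2.2
```

Emit:
send_rows(
  plan=[
    [[0,0.17,0.35,0,0,0],[0,0.35,0.7,0,0,0],[0,0.5,1.1,0,0,0],[0,0.68,1.5,0,0,0],[0,0.8,1.9,0,0,0],[0,0.9,2.3,0,0,0],[0,1,2.7,0,0,0],[0,1.05,3,0,0,0]],
  ],
)

```text
clock: 25.37
tool_pos: [0.4553, -0.2406, 0.0798]
orientation: [180.0, -0.0, -123.8]
force: [-2.4, 1.3, 2.1]
opening: 0.0002
gripper_force: 1.4
```

```bash
python3 - <<'E'
from plant import ctrl
from h import *
o=ctrl.get_obs();p=o["tool_pos"];R=R_(o["orientation"]);print(p,o["force"],o["joint_pos"])
for a in(1.05,1.134):print(a,rel(p,R,tip(a),R_([180,0,-123.7])))
E
```

```text
[ 0.4553 -0.2406  0.0798] [-2.4212  1.3284  2.0816] [ -5.9756  14.1356 -30.2697   0.0127 -45.6357 -27.8829]
1.05 [-0.02 -0.1  -0.33  0.03 -0.03 -0.15]
1.134 [-0.02 -0.01  0.41  0.03 -0.03 -0.15]
```

Now to the stop, watching the force.

Emit:
send_rows(
  plan=[
    [[0,0,0.15,0,0,0],[0,0,0.3,0,0,0],[0,0,0.42,0,0,0],[0,0,0.42,0,0,0]],
  ],
)

```text
clock: 25.7
tool_pos: [0.4558, -0.2407, 0.0761]
orientation: [-180.0, -0.0, -123.8]
force: [-1.2, -0.8, 0.7]
opening: 0.0003
gripper_force: 0.4
```

Emit:
send_rows(
  plan=[
    [[0,0,0.1,0,0,0],[0,0,0.2,0,0,0],[0,0,0.2,0,0,0]],
  ],
)

```text
clock: 25.95
tool_pos: [0.456, -0.2408, 0.0752]
orientation: [-179.9, -0.0, -123.8]
force: [-4.0, 2.9, 11.3]
opening: 0.0007
gripper_force: 5.9
```

Emit:
send_rows(
  plan=[
    [[0,0,0.1,0,0,0],[0,0,0.2,0,0,0],[0,0,0.2,0,0,0]],
  ],
)

```text
clock: 26.2
tool_pos: [0.456, -0.241, 0.0744]
orientation: [-179.9, -0.0, -123.8]
force: [-8.7, 4.4, 25.5]
opening: 0.0004
gripper_force: 12.7
```

The force rose to 25 N at z ≈ 0.075, exactly where the stop was predicted. Lifting clear and checking by numbers.

Emit:
send_rows(
  plan=[
    [[0,0,-0.5,0,0,0],[0,0,-1.5,0,0,0],[0,0,-3.5,0,0,0],[0,0,-6,0,0,0],[0,0,-9,0,0,0],[0,0,-12,0,0,0],[0,0,-14,0,0,0],[0,0,-15,0,0,0]],
  ],
)

```text
clock: 26.87
tool_pos: [0.4572, -0.2411, 0.226]
orientation: [-179.7, 0.1, -123.8]
force: [0.8, -1.4, -0.3]
opening: 0.0005
gripper_force: 0.0
```

Emit:
send_rows(
  plan=[
    [[-2,-2,-0.5,0,0,0],[-5,-4,-1,0,0,0],[-8,-6,-1.5,0,0,0],[-11,-8,-2,0,0,0],[-14,-10,-2,0,0,0],[-17,-12,-2,0,0,0],[-19,-13,-2,0,0,0],[-20,-13,-2,0,0,0]],
  ],
)

```text
clock: 27.53
tool_pos: [0.6775, -0.1455, 0.2398]
orientation: [179.9, -0.1, -123.8]
force: [-0.2, -0.2, -0.5]
opening: 0.0003
gripper_force: 0.0
```

Emit:
send_rows(
  plan=[
    [[-2,0,0,0,0,0],[-5,0,0,0,0,0],[-8,0,0,0,0,0],[-10,0,0,0,0,0],[-10,0,0,0,0,0]],
  ],
)

```text
clock: 27.95
tool_pos: [0.732, -0.06, 0.2412]
orientation: [180.0, -0.0, -123.7]
force: [0.7, -1.0, -0.7]
opening: 0.0002
gripper_force: 0.0
```

```bash
python3 - <<'E'
from plant import ctrl
from h import *
o=ctrl.get_obs();print(o["tool_pos"],o["force"],o["clock"])
f=np.load("f7.npz");S=ctrl.snapshot("scene");T=ctrl.snapshot("top");HT=M+.072*A
for k,s in(("S",S),("T",T)):
    c0=np.round(proj(s,HT)).astype(int)
    for im in(f[k],s["img"]):
        g=cv2.cvtColor(im,cv2.COLOR_RGB2GRAY).astype(np.float32);w=g[c0[1]-4:c0[1]+5,c0[0]-4:c0[0]+5];m=np.clip(115-w,0,None);yy,xx=np.mgrid[-4:5,-4:5]
        print(k,"hole",np.array([(m*xx).sum(),(m*yy).sum()])/m.sum()+c0)
    m=(s["img"].max(2)<70).astype(np.uint8);n,l,st,ce=cv2.connectedComponentsWithStats(m)
    for i in range(1,n):
        if st[i][4]>15 and abs(ce[i]-proj(s,M)).max()<45:
            ys,xs=np.where(l==i);print(k,st[i],"left",xs.min(),ys[np.argmin(xs)],"low",xs[np.argmax(ys)],ys.max())
    print("tip centre pred 0,1.0,1.134",[proj(s,tip(a,-.008)) for a in(0,1.0,1.134)])
E
```

```text
[ 0.732  -0.06    0.2412] [ 0.6599 -1.0268 -0.6809] 27.95
S hole [417.0267 221.9555]
S hole [417.0227 221.9417]
S [442 254   7   6  27] left 442 257 low 444 259
S [409 260  34  35 314] left 409 287 low 409 294
S [467 262   5   5  19] left 467 263 low 469 266
tip centre pred 0,1.0,1.134 [array([437.154 , 252.8389]), array([411.5671, 284.1916]), array([410.3335, 288.6566])]
T hole [398.5915 212.3064]
T hole [398.6237 212.3093]
T [404 214  13  44 174] left 404 254 low 405 257
tip centre pred 0,1.0,1.134 [array([424.7307, 233.3033]), array([406.7584, 255.3586]), array([405.4836, 256.432 ])]
```

The tube hasn't moved and the lever is on its stop. Handing in.

```bash
python3 -c "
from plant import ctrl
print(ctrl.close_job())"
```

```text
the job is handed in; nothing more can be done
None
```

The job is handed in, but no verdict came back: the long tube is in the bore with its ring about 1 mm above the mouth (limit 3 mm), the lever is pressed to its stop, the short tube was standing when last viewed, and the calliper and hex key were not approached.

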